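Snap the lids on the sample pots and set the shaker's transport lock

ROBOT

A 6-joint arm with a two-finger parallel gripper is mounted at the origin on the work surface. World frame = base frame: x ahead of the robot, y to its left, z up, the work surface at z = 0. Lengths are in m, angles in rad, forces in N, time in s.
With the tool pointing down it reaches from about 0.375 to 0.9 m from the base axis. Payload 3.1 kg.
Tool frame: the origin (TCP) lies on the front face of the gripper's body, between the roots of the fingers; the fingertips stand 70 mm ahead of it and the grasp point (between the pads) lies 51 mm ahead of it; z points along the fingers, y is the line along which they close (so a half turn about z gives the same grasp; the last joint's range is limited). The gripper opens to 87 mm and grips with 3 to 60 N. Pads are 19 mm wide; open, the fingers measure 117 mm over their backs; the gripper's body (75 mm by 190 mm) begins 51 mm behind the grasp point.
Start: joints at [-0.178, 0.527, 1.433, -0, 1.181, -0.178], TCP at [0.625, 0, 0.292] pointing down, gripper open.
Joint ranges: [-3.08, 3.08], [-0.75, 2.2], [0.22, 2.44], [-1.43, 4.57], [0, 2.65], [-2.85, 2.85]. Speed limits (rad/s): [2.79, 2.79, 3.14, 3.14, 3.14, 3.14].

INTERFACE

Orientations are given as a unit quaternion [x, y, z, w].
In Python, from rig import robot, cams, ticket gives the robot as it stands. The module is installed in compiled form; this text tells all that it offers.
- The arm moves only by the shell command python3 -m crank 'ROWS' [FORCE]. ROWS is JSON, a list of rows, each a list of 7 numbers: the shift along the tool's x, y, z in cm, then the turn, a rotation vector about the tool's x, y, z in rad, then the closure, from 0 (fully open) to 1 (shut). A call has 1 to 5 rows; each row shifts and turns the commanded pose from where the row before left it, along the tool's axes as they then stand; what a row does not reach is not made up. A row lasts 1/8 s, in which the tool goes at most 62.5 mm and 10.7 degrees, less where a joint would pass 70% of its speed; a pose out of reach is approached as far as the arm can. A call is refused whole if a number of a shift passes 6.25 or a number of a turn 0.188, either way. A call with a gripper value outside its range is refused whole. The fingers move at their own pace and stop on an object; FORCE is the grip in N (left out, the last holds). Time passes only in rows, so rows that do not move let the fingers close. It gives the time, the measured TCP pose, the force, the opening and the grip force at its end, in the units of the state.
- robot.get_obs(): the state, without advancing time (a new reading comes with each control period).
- cams.camera(name): name is "scene" or "side" or "wrist"; returns the picture (384x512x3 uint8, red, green, blue); there is no depth.
- cams.camera_info(name): a dict with "intrinsics" (3x3 intrinsics, pixels), "pose" (4x4, takes a point from camera to world coordinates). Camera axes: x right, y down, z forward; pixel columns grow to the right and rows downward; lengths in m; the calibration is good to about 2 mm. A picture is of the moment at which its call begins: read the wrist's pose just before it. camera_info takes no time and is no camera call; for the wrist camera it gives the pose at the moment of the call.
- ticket.hand_in(): hands the job in; it is judged then, once.
The state is a dict: "time": time; "q": joint angles; "joint_velocities": joint speeds; "joint_torque": joint torques, N m; "position": TCP position; "tool_rot": TCP orientation; "ft_force": force on the tool from outside, world axes, zero at the start; "moment": the same for the moment, N m; "grip_width": finger opening in m; "grip_force": force on a finger pad.
Only numpy, scipy, OpenCV 4.12 (cv2) and the standard library are available. Lean on these libraries where they do the work, as an engineer would, in place of code of your own. Each camera call takes 0.05 s, during which the arm holds its last target. There are 200 camera calls.

TASK

Get the rack of sample pots ready for the shaker: slide the yellow transport lock fully open, put a red lid on every pot where it stands, and push each lid squarely home with the blue-handled seating tool (not with the fingers) until it snaps in and sits flush on the rim; then slide the lock back to its locked end stop over the lids. Finish with the seating tool standing upright on its green mat, and leave the paint can, spray gun and brush undisturbed; spare lids may stay wherever they are.

Things in the scene. Friction and masses are not known exactly. Their poses are not given: they have to be found in the camera images.
- rack: Fixed aluminium rack, base plate 170 (x) x 440 (y) x 10 mm, near edge at x = -85 mm. Origin: underside, at the middle of the row of four pot places, which are at x = +10, y = -120, -40, +40, +120 mm in its frame (some empty). At yaw 0 x points away from the robot; y runs along the row. Behind the pots a wall 40 mm high at x = +55; on the near side, at x = -65, the yellow lock bar.
- lock (a joint): Yellow transport lock, m along the rack's +y: 0 open stop, 0.040 locked stop; 3 N friction, stays where left. Its 4 arms rise at x = -65 mm to tabs 10 mm wide, 78.5-82.5 mm above the bench, reaching to x = -10. Open, the tabs are midway between pots (40 mm to -y of each centre), clear of lids; locked, they are at the pot centres, 2.5 mm above lids that are home. A lid not home blocks them.
- lock_grip (a point): On the axis of the lock's black upright grip block, 18 mm (x) x 26 mm (y), 15 mm below its top, which is 100 mm above the bench. Moves with the lock; at lock = 0 it is at x = -65, y = +165 mm in the rack's frame. Can be pinched from above across x.
- press: Seating tool, loose, about 0.3 kg, standing upright: a flat round aluminium foot, 50 mm in diameter and 20 mm high, and on it a blue round handle, 28 mm in diameter, up to 70 mm. Origin: centre of the foot's flat underside; z up the handle. Hold it by the handle with the fingertips just above the foot.
- tool_mat: Flat green round mat, 110 mm in diameter, 1 mm thin (the tool stands at bench height on it). Origin at its centre. The seating tool's place.
- pot1: White round sample pot, 0.3 kg, standing with under 1 mm of play in a pocket of the rack: 57 mm outer diameter, 58 mm high, open mouth 49 mm wide, foot 61 mm wide. Origin: centre of its underside, 10 mm above the bench; rim 58 mm above the origin. Four small sprung nibs just inside the mouth catch the lid. None if absent.
- pot2: As pot1, or None if absent.
- pot3: As pot1, or None if absent.
- pot4: As pot1, or None if absent.
- lid1: Loose red snap lid, 40 g, fits any pot: flange 60 mm wide, 8 mm thick (13 to 21 mm above the origin) over a tapered plug 45 mm wide. Origin: centre of the plug's underside, on which it stands; z up. Set in a mouth it rests on the nibs, origin about 54 mm above the pot's; pushed with some 8 to 22 N it snaps home, flange on the rim, origin 45 mm above the pot's, and is held.
- lid2: As lid1.
- lid3: As lid1.
- lid4: As lid1.
- paint_can: Yellow-labelled paint can, 90 mm in diameter, 110 mm high; origin at the centre of its underside. Bystander.
- spray_gun: Spray gun on a stand with a black cup on top, about 200 mm high; origin under the stand's centre. Bystander.
- brush: Paint brush lying on the bench. Bystander.
There are look-alikes about, which are no part of the job. What is shaped like the lid3 but black is not meant.

How it is judged:
By the outcome, as a careful person would: the job done as asked, in the order asked, and still so for the second after the job is handed in, with the robot touching nothing.
Of pot1, pot2, pot3, pot4 only 3 to 4 are there at a start; the rules pass over those that are not, and their reading is None.
At some moment in a run one of lid1, lid2, lid3, lid4, press may be knocked a few centimetres aside while the robot is not near it.
It also fails if it takes over 210 s, if anything falls off the work surface, if the arm or the gripper's body presses on something with over 40 N, if the wrist force passes 120 N, or if a joint passes its speed limit or range.

## Working session

There is one attempt and no reset: what is moved stays moved. The work goes in short steps, Python scripts to look and compute and a shell command to move; the robot and the scene stay as the last step left them, time stands still between calls to the robot, and variables do not carry over. Pictures are saved under pics/ and viewed, at most 14 in all, crops included, and the job is handed in when it is done.

```bash
mkdir -p pics; ls
python3 - <<'E'
from rig import robot,cams
import cv2,numpy as np
for n in ("scene","side"):
    im=cams.camera(n); cv2.imwrite(f"pics/{n}0.png",im[:,:,::-1])
    i=cams.camera_info(n); print(n,np.round(i["intrinsics"],1).tolist(),np.round(i["pose"],3).tolist())
im=cams.camera("wrist"); cv2.imwrite("pics/wrist0.png",im[:,:,::-1]);i=cams.camera_info("wrist");print(np.round(i["pose"],3).tolist())
a=[cv2.imread(f"pics/{n}0.png") for n in("scene","side")]
o=robot.get_obs(); print(o)
E
```

```text
pics
scene [[467.1, 0.0, 252.2], [0.0, 467.1, 195.6], [0.0, 0.0, 1.0]] [[-0.761, 0.501, -0.412, 1.077], [0.648, 0.574, -0.501, 0.631], [-0.014, -0.648, -0.761, 1.134], [0.0, 0.0, 0.0, 1.0]]
side [[459.4, 0.0, 265.9], [0.0, 459.4, 187.6], [0.0, 0.0, 1.0]] [[0.79, 0.38, -0.481, 1.18], [0.613, -0.499, 0.612, -0.901], [-0.008, -0.779, -0.628, 0.961], [0.0, 0.0, 0.0, 1.0]]
[[1.0, 0.001, -0.002, 0.625], [-0.0, -0.958, -0.288, 0.08], [-0.002, 0.288, -0.958, 0.383], [0.0, 0.0, 0.0, 1.0]]
{'time': 0.15, 'q': array([-1.78494603e-01,  5.28209721e-01,  1.43362779e+00,  2.01199796e-05,
        1.18141391e+00, -1.78497689e-01]), 'joint_velocities': array([-0.0003054 , -0.00143438, -0.00349335, -0.0011427 ,  0.00105793,
        0.00010702]), 'joint_torque': array([ 9.14956272e-04, -4.40429199e+01, -1.76841742e+01,  6.33679633e-02,
        5.52540855e-02, -1.06930895e-04]), 'position': array([6.24540059e-01, 1.20276244e-04, 2.91516406e-01]), 'tool_rot': array([ 7.07108153e-01,  7.07104923e-01, -4.65376019e-04, -6.86577070e-04]), 'ft_force': array([-0.15548327,  0.5237411 , -0.55385149]), 'moment': array([ 0.005952  ,  0.02006471, -0.02471694]), 'grip_force': 0.0, 'grip_width': 0.08702144572598125}
```

View pics/scene0.png

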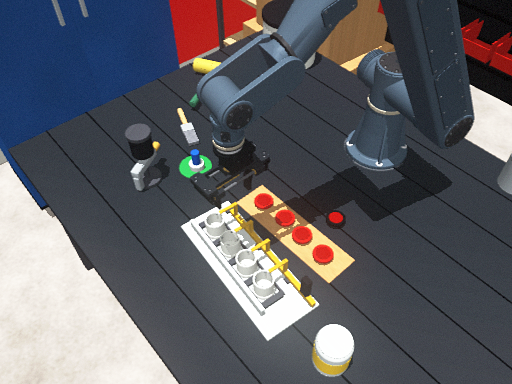

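View pics/side0.png

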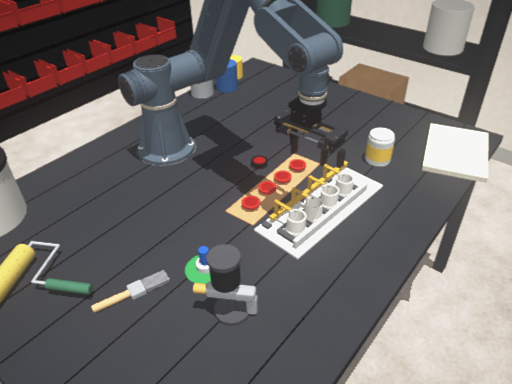

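The scene camera shows four pots at about (215,224) to (264,284), red lids at (264,201), (286,218), (302,235) and (323,254), and a darker lid look-alike at (336,219). The press stands at (196,160) and the lock's black grip is near (306,285). The side view agrees. Next I measure.

```bash
cat > h.py <<'E'
import numpy as np, cv2
from rig import robot,cams
def ray(n,px,info=None):
    i=info or cams.camera_info(n); K=np.array(i["intrinsics"]);P=np.array(i["pose"])
    d=P[:3,:3]@np.linalg.solve(K,[px[0],px[1],1.]); return P[:3,3],d
def onz(n,px,z,info=None):
    o,d=ray(n,px,info); return (o+d*(z-o[2])/d[2])
def blobs(im,lo,hi,amin=15):
    h=cv2.cvtColor(im,cv2.COLOR_RGB2HSV); m=cv2.inRange(h,np.array(lo),np.array(hi))
    n,l,s,c=cv2.connectedComponentsWithStats(m); return [(c[k].round(1).tolist(),s[k].tolist()) for k in range(1,n) if s[k,4]>=amin]
E
python3 - <<'E'
from h import *
R={"scene":(160,130,210,220),"side":(180,140,220,150)}
for n in("scene","side"):
    im=cv2.imread(f"pics/{n}0.png")[:,:,::-1].copy()
    x,y,w,h=R[n]; im2=np.zeros_like(im); im2[y:y+h,x:x+w]=im[y:y+h,x:x+w]
    for nm,lo,hi,z in(("red",(0,170,90),(6,255,255),.021),("blue",(105,150,60),(130,255,255),.055),("green",(50,120,60),(80,255,255),.001),("yellow",(22,150,120),(32,255,255),.08)):
        for c,s in blobs(im2,lo,hi):print(n,nm,c,s,onz(n,c,z).round(3))
    cv2.imwrite(f"pics/c_{n}.png",cv2.resize(im[y:y+h,x:x+w],None,fx=2.6,fy=2.6,interpolation=cv2.INTER_CUBIC)[:,:,::-1])
E
```

```text
scene red [263.3, 201.0] [254, 194, 19, 15, 232] [ 0.464 -0.062  0.021]
scene red [284.8, 217.7] [275, 210, 20, 17, 262] [0.458 0.03  0.021]
scene red [335.4, 217.1] [328, 212, 15, 11, 132] [0.342 0.128 0.021]
scene red [301.4, 234.5] [292, 226, 20, 18, 288] [0.464 0.107 0.021]
scene red [322.4, 253.7] [313, 245, 20, 19, 307] [0.466 0.193 0.021]
scene blue [195.0, 156.4] [190, 149, 10, 16, 116] [ 0.526 -0.33   0.055]
scene green [205.8, 163.9] [199, 155, 13, 19, 127] [ 0.492 -0.325  0.001]
scene green [185.8, 167.5] [179, 156, 19, 22, 207] [ 0.552 -0.356  0.001]
scene yellow [228.1, 207.2] [219, 202, 18, 11, 44] [ 0.589 -0.075  0.08 ]
scene yellow [231.8, 210.8] [230, 209, 4, 5, 16] [ 0.589 -0.057  0.08 ]
scene yellow [238.5, 218.4] [235, 215, 8, 8, 24] [ 0.592 -0.023  0.08 ]
scene yellow [237.9, 228.6] [235, 226, 7, 6, 18] [0.616 0.004 0.08 ]
scene yellow [260.8, 244.7] [251, 239, 19, 12, 78] [0.603 0.087 0.08 ]
scene yellow [275.8, 261.5] [266, 251, 22, 21, 143] [0.609 0.153 0.08 ]
scene yellow [292.5, 279.5] [285, 271, 16, 19, 93] [0.613 0.221 0.08 ]
scene yellow [310.1, 299.7] [3
[... 248 characters left out ...]
ed [266.3, 186.5] [259, 181, 17, 13, 152] [0.457 0.022 0.021]
side red [250.4, 202.1] [242, 196, 18, 13, 181] [ 0.465 -0.07   0.021]
side blue [202.9, 253.7] [198, 246, 11, 19, 127] [ 0.524 -0.341  0.055]
side green [195.4, 272.5] [185, 256, 26, 27, 349] [ 0.517 -0.37   0.001]
side yellow [381.1, 154.5] [371, 148, 21, 13, 201] [0.703 0.332 0.08 ]
side yellow [331.8, 170.5] [325, 165, 15, 12, 58] [0.619 0.155 0.08 ]
side yellow [317.0, 181.5] [309, 176, 16, 13, 65] [0.612 0.079 0.08 ]
side yellow [305.5, 192.0] [303, 189, 6, 7, 26] [0.613 0.015 0.08 ]
side yellow [282.9, 205.1] [275, 200, 16, 10, 37] [ 0.594 -0.075  0.08 ]
side yellow [272.7, 215.5] [270, 214, 6, 5, 17] [ 0.597 -0.129  0.08 ]
```

View pics/c_scene.png

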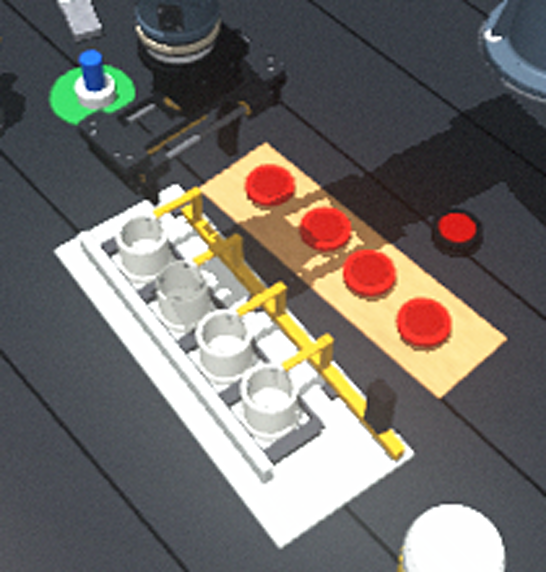

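View pics/wrist0.png

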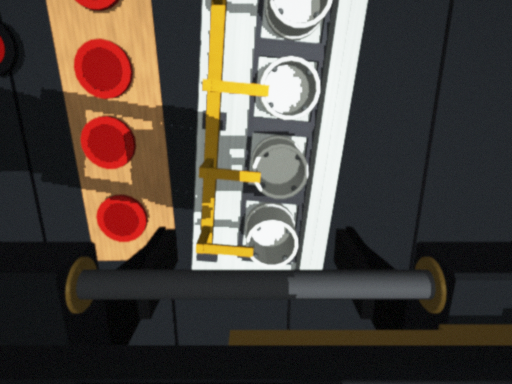

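The crop shows all four pots and the lock tabs close to -y of the pot centres, so the lock is partly closed. The grip is at crop (380,383), and the look-alike lid has a black flange. The wrist view has the row running down the image. I move back and up for one view of everything.

```bash
python3 -m crank '[[3,0,-4,0,0,0,0],[3,0,-4,0,0,0,0],[2,0,-2,0,0,0,0],[0,0,0,0,0,0,0],[0,0,0,0,0,0,0]]'
python3 - <<'E'
from h import *
i=cams.camera_info("wrist");im=cams.camera("wrist")
np.savez("w1.npz",im=im,K=i["intrinsics"],pose=i["pose"])
print(np.round(i["intrinsics"],1).tolist(),np.round(i["pose"],3).tolist())
cv2.imwrite("pics/w1.png",cv2.resize(im,(768,576))[:,:,::-1])
# scene estimates
C=lambda x,y:(160+x/2.6,130+y/2.6)
for p in[(143,230),(184,280),(224,333),(269,386)]:print("rim",onz("scene",C(*p),.068).round(3))
print("grip",onz("scene",C(380,384),.1).round(3))
print("gunbase",onz("side",(232,308),0).round(3),"gun cup",onz("side",(224,262),.19).round(3),onz("scene",(140,132),.2).round(3))
print("brush",[onz("side",p,.01).round(3) for p in((165,280),(97,305))])
E
```

```text
time: 0.78
position: [0.6243, 0.0794, 0.3908]
tool_rot: [0.707, 0.707, -0.001, -0.001]
ft_force: [-0.7, 0.6, 0.2]
grip_width: 0.0869
grip_force: 0.0
[[323.2, 0.0, 255.3], [0.0, 323.2, 191.8], [0.0, 0.0, 1.0]] [[1.0, 0.001, -0.003, 0.625], [-0.0, -0.958, -0.288, 0.159], [-0.003, 0.288, -0.958, 0.482], [0.0, 0.0, 0.0, 1.0]]
rim [ 0.638 -0.075  0.068]
rim [0.646 0.008 0.068]
rim [0.656 0.087 0.068]
rim [0.662 0.165 0.068]
grip [0.592 0.248 0.1  ]
gunbase [ 0.671 -0.396  0.   ] gun cup [ 0.677 -0.414  0.19 ] [ 0.663 -0.394  0.2  ]
brush [array([ 0.477, -0.442,  0.01 ]), array([ 0.401, -0.602,  0.01 ])]
```

View pics/w1.png

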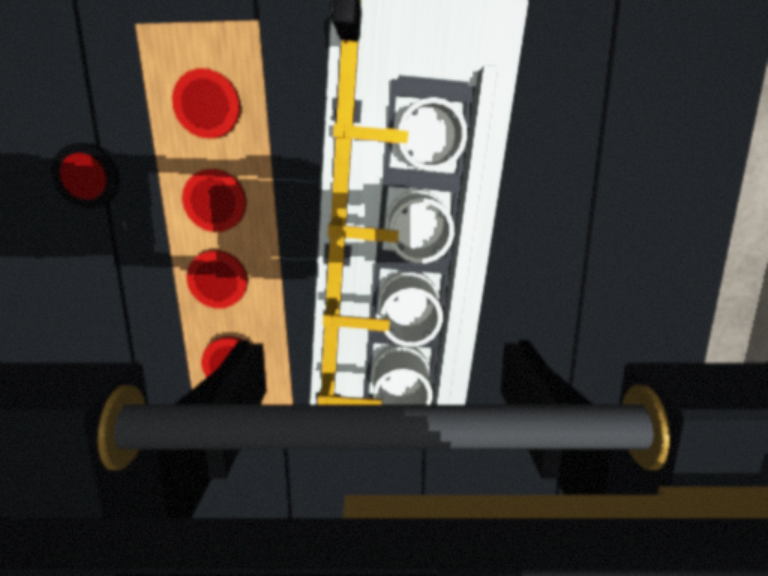

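Wrist view: rims at about (433,131), (421,228) and (411,310), tab ends at (408,137), (398,236), (389,325) and (381,402), and the black grip at (347,15), all at 1.5x scale. The rack is yawed slightly.

Run:
```python
from h import *
d=np.load("w1.npz");I={"intrinsics":d["K"],"pose":d["pose"]}
f=lambda p,z:onz("",(p[0]/1.5,p[1]/1.5),z,I)
rim=[f(p,.068) for p in((433,132),(421,228),(411,311))]
for r in rim:print("rim",r.round(4))
for p in((408,137),(398,236),(389,325),(381,402)):print("tab",f(p,.0825).round(4))
print("grip",f((347,15),.1).round(4))
pts=np.array(rim)[:,:2]; k=np.polyfit(pts[:,1],pts[:,0],1); print("dx/dy",k)
# rack right edge & left edge of plate (z=.01)
e=[f((525,20),.01),f((448,400),.01)];l=[f((330,30),.01),f((313,390),.01)];print(e,l)
for c,s in blobs(d["im"],(0,170,90),(8,255,255),100):print("lid",c,s,onz("",c,.021,I).round(4))
```

```text
rim [0.6641 0.1669 0.068 ]
rim [0.6561 0.0883 0.068 ]
rim [0.6488 0.0126 0.068 ]
tab [0.6432 0.1629 0.0825]
tab [0.636  0.084  0.0825]
tab [0.6287 0.0047 0.0825]
tab [ 0.6216 -0.0717  0.0825]
grip [0.5982 0.2448 0.1   ]
dx/dy [0.0995035  0.64743858]
[array([0.74701359, 0.26090674, 0.01      ]), array([ 0.6942358 , -0.11097467,  0.01      ])] [array([0.57676658, 0.25320121, 0.01      ]), array([ 0.54711102, -0.09902228,  0.01      ])]
lid [136.9, 68.4] [115, 45, 45, 47, 1616] [0.4648 0.1928 0.021 ]
lid [53.3, 106.3] [43, 102, 20, 10, 120] [0.3438 0.1437 0.021 ]
lid [139.6, 132.4] [121, 112, 42, 43, 1009] [0.4596 0.108  0.021 ]
lid [143.5, 187.4] [124, 167, 41, 39, 990] [0.4571 0.0272 0.021 ]
lid [143.9, 235.3] [134, 225, 25, 27, 350] [ 0.4499 -0.0503  0.021 ]
```

```bash
cat >> h.py <<'E'
from scipy.spatial.transform import Rotation as Ro
O=np.array([.6425,.0487,0]); YAW=-.0955
RX=np.array([np.cos(YAW),np.sin(YAW),0]);RY=np.array([-np.sin(YAW),np.cos(YAW),0])
def rk(x,y,z): return O+RX*x+RY*y+np.array([0,0,z])
def to(t):
    o=robot.get_obs();R=Ro.from_quat(o["tool_rot"]).as_matrix()
    s=(R.T@(np.array(t)-o["position"]))*100; print("shift cm",s.round(2),"norm",np.linalg.norm(s).round(2),"tilt/yaw",(R[:,0]@RX).round(4),R[:,2].round(4)); return s
def shot(name,crop=None):
    i=cams.camera_info("wrist");im=cams.camera("wrist");np.savez(name+".npz",im=im,K=i["intrinsics"],pose=i["pose"])
    cv2.imwrite(f"pics/{name}.png",im[:,:,::-1]); return im,i
E
python3 -m crank '[[0,0,0,0,0,0.0955,0],[3.4,-0.9,3.8,0,0,0,0],[3.4,-0.9,3.8,0,0,0,0],[3.4,-0.9,3.8,0,0,0,0],[3.4,-0.9,3.8,0,0,0,0]]'
python3 -m crank '[[3.4,-0.9,3.8,0,0,0,0],[0,0,0,0,0,0,0],[0,0,0,0,0,0,0]]' | head -3
python3 - <<'E'
from h import *
to(rk(-.065,.200,.20)); shot("w2")
E
```

```text
time: 1.45
position: [0.6015, 0.2184, 0.2375]
tool_rot: [0.741, 0.672, -0.001, -0.001]
ft_force: [0.5, -0.1, 1.1]
grip_width: 0.0872
grip_force: 0.0
time: 1.82
position: [0.5968, 0.2524, 0.2019]
tool_rot: [0.74, 0.672, -0.0, 0.0]
shift cm [ 0.15 -0.01  0.19] norm 0.24 tilt/yaw 0.0006 [-4.e-04 -8.e-04 -1.e+00]
```

View pics/w2.png

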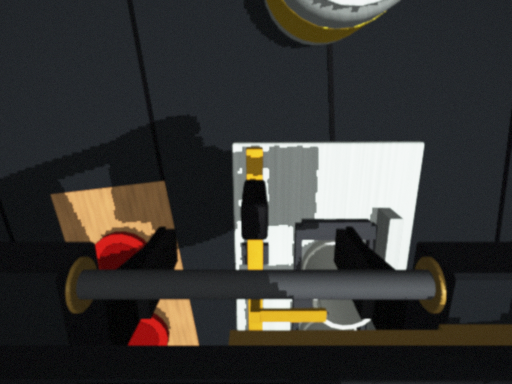

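Grip block appears at (255,182-238), with its top face at roughly rows 208-238.

Run:
```python
from h import *
d=np.load("w2.npz");I={"intrinsics":d["K"],"pose":d["pose"]}
for p,z in(((255,238),.1),((255,208),.1),((243,215),.1),((268,215),.1),((324,316),.0825),((255,150),.03)):
    w=onz("",p,z,I); r=w-O; print(p,w.round(4),"rack",(r@RX).round(4),(r@RY).round(4))
```

```text
(255, 238) [0.5957 0.2427 0.1   ] rack -0.0651 0.1886
(255, 208) [0.5977 0.2633 0.1   ] rack -0.0651 0.2094
(243, 215) [0.5896 0.2594 0.1   ] rack -0.0728 0.2047
(268, 215) [0.6055 0.2578 0.1   ] rack -0.0568 0.2046
(324, 316) [0.6415 0.1642 0.0825] rack -0.0121 0.1149
(255, 150) [0.6    0.2886 0.03  ] rack -0.0652 0.2348
```

```bash
python3 -m crank '[[0.15,0,3.2,0,0,0,0],[0,0,3.2,0,0,0,0],[0,0,0,0,0,0,0.85],[0,0,0,0,0,0,0.85],[0,0,0,0,0,0,0.85]]' 30 
python3 -m crank '[[-1,0,0,0,0,0,0.85],[-1,0,0,0,0,0,0.85],[-1,0,0,0,0,0,0.85],[-0.4,0,0,0,0,0,0.85],[0,0,0,0,0,0,0.85]]'
python3 -m crank '[[-0.3,0,0,0,0,0,0.85],[-0.2,0,0,0,0,0,0.85],[0,0,0,0,0,0,0.85]]'
python3 -c "
from h import *
o=robot.get_obs()['position']-O;print(o@RX,o@RY)"
```

```text
time: 2.5
position: [0.5979, 0.2549, 0.1404]
tool_rot: [0.74, 0.672, 0.002, 0.001]
ft_force: [0.4, 0.0, -0.2]
grip_width: 0.0646
grip_force: 0.0
time: 3.12
position: [0.5933, 0.2207, 0.1382]
tool_rot: [0.74, 0.672, -0.0, -0.0]
ft_force: [0.4, 0.0, 0.2]
grip_width: 0.0169
grip_force: 0.0
time: 3.5
position: [0.5928, 0.2162, 0.1382]
tool_rot: [0.74, 0.673, -0.0, -0.0]
ft_force: [0.0, -0.9, -1.2]
grip_width: 0.013
grip_force: 0.0
-0.06546345882713082 0.162018801419219
```

The fingers close more slowly than I allowed for, so I slid off the grip before pinching it. I reopen, go back and wait this time.

```bash
python3 -m crank '[[0,0,-4,0,0,0,0.4],[0,0,0,0,0,0,0.4],[0,0,0,0,0,0,0.4],[0,0,0,0,0,0,0.4],[3.8,0,0,0,0,0,0.4]]' | tail -2
python3 -c "
from h import *
to(rk(-.065,.200,.136)); shot('w3')"
```

```text
grip_width: 0.0503
grip_force: 0.0
shift cm [0.2  0.07 4.1 ] norm 4.11 tilt/yaw 0.0037 [-0.0031 -0.0014 -1.    ]
```

View pics/w3.png

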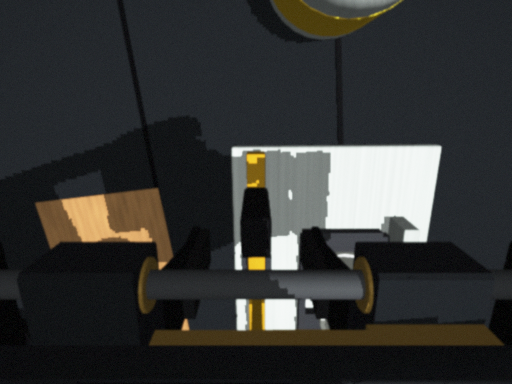

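The grip is still where it was, at (255,190-255), centred between the fingers. I descend and pinch.

```bash
python3 -m crank '[[0,0,4.1,0,0,0,0.4],[0,0,0,0,0,0,0.9],[0,0,0,0,0,0,0.9],[0,0,0,0,0,0,0.9],[0,0,0,0,0,0,0.9]]' 30 >/dev/null
python3 -m crank '[[0,0,0,0,0,0,0.9],[0,0,0,0,0,0,0.9]]'
python3 -m crank '[[-0.8,0,0,0,0,0,0.9],[-0.8,0,0,0,0,0,0.9],[-0.8,0,0,0,0,0,0.9],[-0.8,0,0,0,0,0,0.9],[-0.3,0,0,0,0,0,0.9]]'
python3 -m crank '[[-0.2,0,0,0,0,0,0.9],[-0.1,0,0,0,0,0,0.9],[0,0,0,0,0,0,0.9]]'
python3 -c "
from h import *
o=robot.get_obs()['position']-O;print(o@RX,o@RY)"
```

```text
time: 5.05
position: [0.5962, 0.2541, 0.1383]
tool_rot: [0.74, 0.673, -0.0, -0.0]
ft_force: [-2.5, -0.0, 5.4]
grip_width: 0.0177
grip_force: 30.0
time: 5.68
position: [0.593, 0.2198, 0.1383]
tool_rot: [0.74, 0.672, 0.001, -0.0]
ft_force: [-2.5, 4.5, 6.0]
grip_width: 0.0176
grip_force: 30.0
time: 6.05
position: [0.5928, 0.2179, 0.1383]
tool_rot: [0.74, 0.672, 0.001, -0.001]
ft_force: [-2.1, 5.0, 4.8]
grip_width: 0.0176
grip_force: 30.0
-0.06556066929110656 0.1636665416957452
```

```bash
for k in 1 2; do python3 -m crank '[[-0.2,0,0,0,0,0,0.9],[-0.1,0,0,0,0,0,0.9],[0,0,0,0,0,0,0.9]]' | sed -n '2p;4p'; done
```

```text
position: [0.5927, 0.2175, 0.1383]
ft_force: [-1.8, 13.6, 4.7]
position: [0.5926, 0.217, 0.1384]
ft_force: [-1.6, 21.6, 1.6]
```

Lock is at the open stop (21 N resistance). I release it and go to the first lid.

```bash
python3 -m crank '[[0.2,0,0,0,0,0,0],[0,0,0,0,0,0,0],[0,0,0,0,0,0,0],[0,0,-5,0,0,0,0],[0,0,-4,0,0,0,0]]' | sed -n '2p;4p'
python3 -m crank '[[-1.3,-4.2,0,0,0,0,0],[-1.3,-4.2,0,0,0,0,0],[-1.3,-4,0,0,0,0,0],[0,0,2.5,0,0,0,0],[0,0,0,0,0,0,0]]' | sed -n '2p;4p'
cat >> h.py <<'E'
def reds(I=None,im=None,z=.021,amin=60):
    if im is None: I=cams.camera_info("wrist");im=cams.camera("wrist")
    for c,s in blobs(im,(0,150,60),(8,255,255),amin): 
        w=onz("",c,z,I); print("red",c,s,w.round(4))
E
python3 - <<'E'
from h import *
im,I=shot("w4"); reds(I,im); to((.4648,.19,.077))
E
```

```text
position: [0.5928, 0.2114, 0.2281]
ft_force: [-0.3, -0.4, -0.4]
position: [0.4644, 0.1845, 0.2014]
ft_force: [-0.9, -0.4, 0.5]
red [254.5, 179.4] [221, 146, 68, 67, 3341] [0.464  0.1938 0.021 ]
red [125.4, 249.3] [112, 237, 33, 32, 449] [0.3379 0.1384 0.021 ]
red [261.3, 255.2] [231, 237, 62, 34, 1602] [0.4632 0.1204 0.021 ]
red [263.4, 320.5] [236, 308, 56, 23, 989] [0.4587 0.0481 0.021 ]
shift cm [ 0.52 -0.11 12.51] norm 12.52 tilt/yaw 0.0008 [-7.e-04 -3.e-04 -1.e+00]
```

View pics/w4.png

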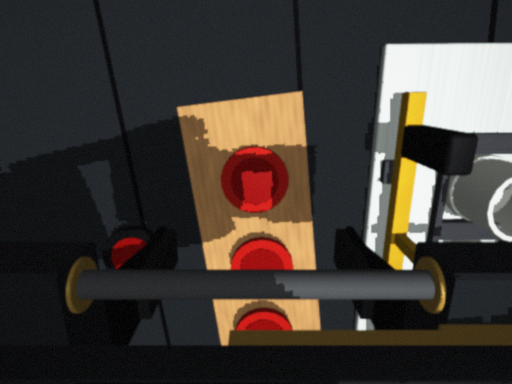

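Lid 4 lies at (254,180), on thin wood. I grasp it at world (0.464, 0.194).

```bash
python3 -m crank '[[0.95,-0.15,5.5,0,0,0,0],[0,0,5,0,0,0,0],[0,0,2,0,0,0,0],[0,0,0,0,0,0,0],[0,0,0,0,0,0,0.6]]' 15 | sed -n '2p;4p'
python3 -m crank '[[0,0,0,0,0,0,0.6],[0,0,0,0,0,0,0.6],[0,0,0,0,0,0,0.6],[0,0,0,0,0,0,0.6]]'
python3 - <<'E'
from h import *
to((.4648,.19,.077));shot("w5")
E
```

```text
position: [0.466, 0.1949, 0.0782]
ft_force: [0.1, 0.6, 0.6]
time: 9.22
position: [0.465, 0.1949, 0.078]
tool_rot: [0.74, 0.673, 0.001, 0.0]
ft_force: [-0.7, -0.7, 6.0]
grip_width: 0.0592
grip_force: 15.0
shift cm [-0.49  0.02  0.1 ] norm 0.5 tilt/yaw -0.0 [ 1.3e-03  2.0e-04 -1.0e+00]
```

View pics/w5.png

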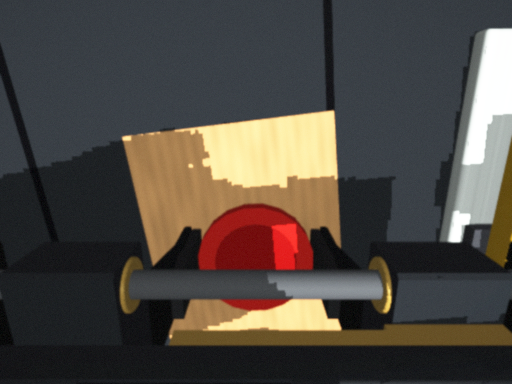

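```bash
cat >> h.py <<'E'
def held(name,hz=.057):
    d=np.load(name+".npz");I={"intrinsics":d["K"],"pose":d["pose"]};p=robot.get_obs()["position"]
    h=cv2.cvtColor(d["im"],cv2.COLOR_RGB2HSV);m=cv2.inRange(h,(0,120,40),(8,255,255))[:,245:268].max(1)
    m[:190]=0;m[330:]=0
    r=np.nonzero(m)[0];a,b=r.min(),r.max()+1
    for q,z,s in((a,p[2]-hz,-1),(a,p[2]-hz-.008,-1),(b,p[2]-hz,1)):
        w=onz("",(256,q),z,I);print(q,"edge centre offset along tool x mm",(((w-p)@RY+s*.03)*1000).round(1))
E
python3 -c "
from h import *
held('w5');to(rk(.01,.12,.077));print(rk(.01,.12,.2))"
```

```text
204 edge centre offset along tool x mm -0.9
204 edge centre offset along tool x mm -3.7
311 edge centre offset along tool x mm -1.9
shift cm [-0.87 20.06  0.13] norm 20.08 tilt/yaw -0.0001 [ 1.3e-03  2.0e-04 -1.0e+00]
[0.66389702 0.16719965 0.2       ]
```

Held lid sits about 1.5 mm to -y of the TCP axis. I lift it and move over the row, looking at pot 4 on the way.

```bash
python3 -m crank '[[0,0,-4,0,0,0,0.6],[0,0,-6,0,0,0,0.6],[0,0,-6,0,0,0,0.6],[-1.2,5,-1,0,0,0,0.6],[-1.2,5,0,0,0,0,0.6]]' | sed -n '2p;5p'
python3 -m crank '[[-1.2,5,0,0,0,0,0.6],[-1.2,5,0,0,0,0,0.6],[0,0,0,0,0,0,0.6],[0,0,0,0,0,0,0.6]]' | sed -n '2,7p'
cat >> h.py <<'E'
def pot(name,y,view=False):
    d=np.load(name+".npz");K=d["K"];P=d["pose"];I={"intrinsics":K,"pose":P}
    w=rk(.01,y,.068);c=np.linalg.inv(P)@np.append(w,1);u=K@(c[:3]/c[2]);r=K[0,0]*.0285/c[2]
    g=cv2.cvtColor(d["im"],cv2.COLOR_RGB2GRAY);x0,y0=int(u[0]-60),max(0,int(u[1]-60));s=g[y0:y0+120,x0:x0+120]
    s=cv2.resize(s,None,fx=3,fy=3,interpolation=cv2.INTER_CUBIC)
    cs=cv2.HoughCircles(s,cv2.HOUGH_GRADIENT_ALT,1,5,param1=150,param2=.5,minRadius=int(3*r*.8),maxRadius=int(3*r*1.1))
    print("expected",u[:2].round(1),"r",r.round(1))
    big=cv2.cvtColor(s,cv2.COLOR_GRAY2BGR)
    if cs is not None:
        for q in cs[0][:8]:
            q=q/3;w=onz("",(q[0]+x0,q[1]+y0),.068,I)-O;print((q[:2]+[x0,y0]).round(1),"r",q[2].round(1),"rack",(w@RX).round(4),(w@RY).round(4))
            cv2.circle(big,(int(q[0]*3),int(q[1]*3)),int(q[2]*3),(0,0,255),1)
    cv2.imwrite(f"pics/{name}_pot.png",big)
E
python3 -c "
from h import *
shot('w6');pot('w6',.12);pot('w6',.04);to(rk(.01,.12,.146))"
```

```text
position: [0.5633, 0.1615, 0.2497]
grip_width: 0.0591
position: [0.658, 0.1281, 0.2463]
tool_rot: [0.74, 0.672, -0.001, -0.001]
ft_force: [-0.6, -0.1, -0.8]
grip_width: 0.0592
grip_force: 15.0
expected [258.7 145. ] r 34.1
[259.3 144.7] r 34.9 rack 0.0106 0.1203
[269.  140.7] r 33.9 rack 0.0186 0.1237
[266.  155.7] r 34.0 rack 0.0162 0.111
[264.  135.3] r 33.2 rack 0.0144 0.1281
[259.3 144.7] r 30.9 rack 0.0106 0.1203
[249.7 141. ] r 33.8 rack 0.0025 0.1234
[261. 131.] r 30.0 rack 0.0119 0.1316
[249.7 141. ] r 29.7 rack 0.0025 0.1234
expected [258.4 233.2] r 31.4
shift cm [ 3.92  0.29 10.05] norm 10.8 tilt/yaw -0.0004 [-3.e-03  1.e-04 -1.e+00]
```

View pics/w6.png

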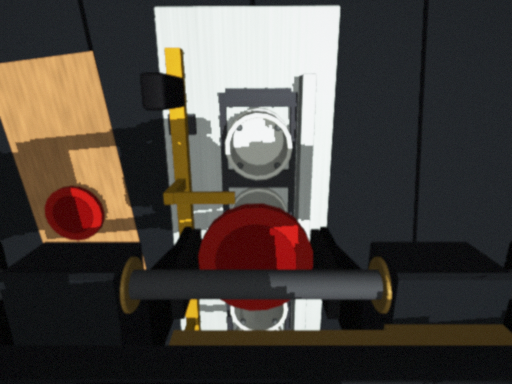

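Pot 4's rim is at (259,144), which matches the lattice within 0.6 mm. I place the lid.

```bash
python3 -m crank '[[4.05,0.35,2,0,0,0,0.6],[0,0,4,0,0,0,0.6],[0,0,3.6,0,0,0,0.6],[0,0,0,0,0,0,0.6],[0,0,0,0,0,0,0.6]]' | sed -n '2p;4,5p'
python3 -c "
from h import *
to(rk(.0105,.1215,.142))"
for k in 1 2 3; do python3 -m crank '[[0,0,0.3,0,0,0,0.6],[0,0,0,0,0,0,0.6]]' | sed -n '2p;4,5p'; done
```

```text
position: [0.6667, 0.1685, 0.1527]
ft_force: [1.8, 0.2, 0.6]
grip_width: 0.0596
shift cm [-0.   -0.22  1.07] norm 1.09 tilt/yaw -0.0006 [ 1.6e-03  2.0e-04 -1.0e+00]
position: [0.667, 0.168, 0.1496]
ft_force: [0.1, -0.6, -0.5]
grip_width: 0.0593
position: [0.6664, 0.1679, 0.1451]
ft_force: [0.0, -0.5, 0.1]
grip_width: 0.0593
position: [0.6668, 0.1679, 0.143]
ft_force: [-0.7, 0.4, 4.5]
grip_width: 0.0596
```

```bash
python3 -m crank '[[0,-0.2,0,0,0,0,0.6],[0,0,0,0,0,0,0.6]]' | sed -n '2p;4,5p'
python3 -m crank '[[0,0,0.1,0,0,0,0.6],[0,0,0,0,0,0,0.6]]' | sed -n '2p;4,5p'
python3 -c "
from h import *
to(rk(.0105,.1215,.142))"
```

```text
position: [0.6642, 0.1682, 0.1419]
ft_force: [-0.8, 0.2, 2.1]
grip_width: 0.0593
position: [0.6643, 0.1682, 0.1416]
ft_force: [-2.7, -0.1, 4.1]
grip_width: 0.059
shift cm [ 0.05  0.01 -0.04] norm 0.06 tilt/yaw -0.0 [-5.e-04 -0.e+00 -1.e+00]
```

Resting on the nibs (lid origin ≈ 63.5 mm). I release, then move toward lid 3.

```bash
python3 -m crank '[[0,0,0,0,0,0,0],[0,0,0,0,0,0,0],[0,0,0,0,0,0,0],[0,0,-5,0,0,0,0],[-2,0,-5,0,0,0,0]]' | sed -n '2p;4,5p'
python3 -c "
from h import *
im,I=shot('w7');reds(I,im,.085)"
python3 -m crank '[[-1.8,-4.9,0,0,0,0,0],[-1.8,-4.9,0,0,0,0,0],[-1.8,-4.9,1,0,0,0,0],[-1.8,-4.9,2,0,0,0,0],[0,0,0,0,0,0,0]]' | sed -n '2p;4,5p'
python3 -c "
from h import *
print('rack pot4 lid expected',rk(.01,.12,.085))
im,I=shot('w8');reds(I,im);to((.461,.105,.077))"
```

```text
position: [0.6623, 0.1492, 0.2412]
ft_force: [1.5, -0.4, 0.5]
grip_width: 0.0866
red [255.4, 176.7] [219, 141, 73, 73, 3881] [0.6638 0.167  0.085 ]
red [71.7, 225.4] [42, 207, 60, 42, 1492] [0.5086 0.1398 0.085 ]
position: [0.4532, 0.0951, 0.2094]
ft_force: [1.2, -0.7, 0.2]
grip_width: 0.0872
rack pot4 lid expected [0.66389702 0.16719965 0.085     ]
red [130.6, 161.4] [107, 138, 48, 47, 1423] [0.3433 0.1291 0.021 ]
red [266.4, 173.0] [234, 140, 67, 67, 3252] [0.4619 0.1074 0.021 ]
red [268.3, 247.8] [238, 222, 62, 49, 2444] [0.4574 0.0343 0.021 ]
red [280.1, 318.8] [253, 304, 56, 27, 1215] [ 0.4627 -0.0467  0.021 ]
shift cm [ 1.01  0.24 13.36] norm 13.4 tilt/yaw 0.0007 [-3.7e-03  2.0e-04 -1.0e+00]
```

```bash
python3 -m crank '[[1.2,0.3,5.5,0,0,0,0],[0,0,5,0,0,0,0],[0,0,2.8,0,0,0,0],[0,0,0,0,0,0,0.6],[0,0,0,0,0,0,0.6]]' 15 | sed -n '2p;4p'
python3 -m crank '[[0,0,0,0,0,0,0.6],[0,0,0,0,0,0,0.6],[0,0,0,0,0,0,0.6],[0,0,0,0,0,0,0.6]]' | sed -n '2p;4,6p'
python3 -c "
from h import *
shot('w9');held('w9');to(rk(.0105,.04,.142))"
```

```text
position: [0.4666, 0.107, 0.0789]
ft_force: [1.4, 0.3, 0.2]
position: [0.4657, 0.107, 0.0795]
ft_force: [0.4, 0.4, 7.6]
grip_width: 0.059
grip_force: 15.0
200 edge centre offset along tool x mm 1.1
200 edge centre offset along tool x mm -1.5
330 edge centre offset along tool x mm -14.2
shift cm [-0.11 19.22 -6.19] norm 20.19 tilt/yaw -0.0 [ 0.0032  0.     -1.    ]
```

```bash
python3 -m crank '[[0,0,-4,0,0,0,0.6],[0,0,-6,0,0,0,0.6],[0,0,-2,0,0,0,0.6],[0,5,0,0,0,0,0.6],[0,5,0,0,0,0,0.6]]' | sed -n '2p;5p'
python3 -m crank '[[0,5,0,0,0,0,0.6],[0,4.2,0,0,0,0,0.6],[-0.15,0,3,0,0,0,0.6],[0,0,0,0,0,0,0.6],[0,0,0,0,0,0,0.6]]' | sed -n '2,5p'
python3 -c "
from h import *
to(rk(.0105,.0395,.1435))"
```

```text
position: [0.5651, 0.0974, 0.1995]
grip_width: 0.0592
position: [0.6552, 0.0873, 0.1686]
tool_rot: [0.74, 0.673, -0.0, -0.0]
ft_force: [0.2, -0.3, 0.2]
grip_width: 0.0595
shift cm [-0.01  0.15  2.51] norm 2.52 tilt/yaw -0.0001 [-7.e-04  1.e-04 -1.e+00]
```

```bash
python3 -m crank '[[0,0.12,1.6,0,0,0,0.6],[0,0,0,0,0,0,0.6],[0,0,0.4,0,0,0,0.6],[0,0,0,0,0,0,0.6]]' | sed -n '2p;4p'
python3 -c "
from h import *
to(rk(.0105,.0395,.1435))"
for k in 1 2 ; do python3 -m crank '[[0,0,0.2,0,0,0,0.6],[0,0,0,0,0,0,0.6]]' | sed -n '2p;4p'; done;python3 -c "
from h import *
to(rk(.0105,.0395,.1435))"
```

```text
position: [0.6569, 0.087, 0.1481]
ft_force: [0.7, 0.7, -0.4]
shift cm [-0.   -0.01  0.46] norm 0.46 tilt/yaw -0.0 [-4.e-04 -0.e+00 -1.e+00]
position: [0.6569, 0.087, 0.1462]
ft_force: [-0.2, 1.1, -0.5]
position: [0.6569, 0.087, 0.1441]
ft_force: [-0.2, -0.7, -0.2]
shift cm [-0.   -0.02  0.06] norm 0.06 tilt/yaw 0.0 [-3.e-04  0.e+00 -1.e+00]
```

```bash
for k in 1 2 ; do python3 -m crank '[[0,0,0.1,0,0,0,0.6],[0,0,0,0,0,0,0.6]]' | sed -n '2p;4p'; done
```

```text
position: [0.657, 0.087, 0.1434]
ft_force: [-0.3, 0.2, 0.8]
position: [0.6571, 0.087, 0.143]
ft_force: [-1.6, -0.6, 5.4]
```

```bash
python3 -m crank '[[0,0,0,0,0,0,0],[0,0,0,0,0,0,0],[0,0,0,0,0,0,0],[0,0,-5,0,0,0,0],[-2,0,-5,0,0,0,0]]' | sed -n '2p;5p'
python3 -c "
from h import *
im,I=shot('w10');reds(I,im,.085)
print('expected',rk(.01,.04,.085))"
python3 -m crank '[[-1.7,-4.8,0,0,0,0,0],[-1.7,-4.8,0,0,0,0,0],[-1.7,-4.8,1,0,0,0,0],[-1.7,-4.8,2,0,0,0,0],[0,0,0,0,0,0,0]]' | sed -n '2p'
python3 -c "
from h import *
im,I=shot('w11');reds(I,im);to((.457,.03,.079))"
```

```text
position: [0.6547, 0.0681, 0.2422]
grip_width: 0.0862
red [255.4, 67.5] [215, 24, 82, 88, 5554] [0.6636 0.1663 0.085 ]
red [256.0, 174.5] [220, 138, 73, 74, 3872] [0.6567 0.0874 0.085 ]
red [74.2, 224.6] [45, 203, 60, 46, 1741] [0.5024 0.0589 0.085 ]
expected [0.65626863 0.08756418 0.085     ]
position: [0.4509, 0.0183, 0.2105]
red [114.3, 69.1] [88, 42, 53, 56, 2205] [0.3435 0.1294 0.021 ]
red [263.2, 174.7] [231, 142, 66, 66, 3246] [0.4569 0.0294 0.021 ]
red [276.3, 254.8] [246, 236, 61, 35, 1680] [ 0.4624 -0.0508  0.021 ]
shift cm [ 1.23  0.11 13.26] norm 13.32 tilt/yaw 0.0013 [-3.4e-03  8.0e-04 -1.0e+00]
```

```bash
python3 -m crank '[[1.15,-0.3,5.5,0,0,0,0],[0,0,5,0,0,0,0],[0,0,2.8,0,0,0,0],[0,0,0,0,0,0,0.6],[0,0,0,0,0,0,0.6]]' 15 | sed -n '2p;4p'
python3 -m crank '[[0,0,0,0,0,0,0.6],[0,0,0,0,0,0,0.6],[0,0,0,0,0,0,0.6],[0,0,0,0,0,0,0.6]]' | sed -n '2p;4,6p'
python3 -c "
from h import *
shot('w12');held('w12');to(rk(.0105,-.04,.142))"
```

```text
position: [0.4572, 0.0293, 0.0799]
ft_force: [0.4, -0.1, 0.0]
position: [0.4566, 0.0293, 0.0804]
ft_force: [-0.3, -0.0, 6.7]
grip_width: 0.0593
grip_force: 15.0
199 edge centre offset along tool x mm 1.6
199 edge centre offset along tool x mm -1.0
305 edge centre offset along tool x mm 1.8
shift cm [-0.3  19.4  -6.09] norm 20.33 tilt/yaw 0.0001 [ 3.3e-03 -5.0e-04 -1.0e+00]
```

```bash
python3 -m crank '[[0,0,-4,0,0,0,0.6],[0,0,-6,0,0,0,0.6],[0,0,-2,0,0,0,0.6],[0,5,0,0,0,0,0.6],[0,5,0,0,0,0,0.6]]' | sed -n '2p;5p'
python3 -m crank '[[0,5,0,0,0,0,0.6],[0,4.5,0,0,0,0,0.6],[-0.4,0,3,0,0,0,0.6],[0,0,0,0,0,0,0.6],[0,0,0,0,0,0,0.6]]' | sed -n '2p;4p'
python3 -c "
from h import *
to(rk(.0105,-.0413,.144))"
```

```text
position: [0.5559, 0.0199, 0.2006]
grip_width: 0.0593
position: [0.6487, 0.0071, 0.1696]
ft_force: [-0.2, -0.1, 0.3]
shift cm [-0.05  0.04  2.56] norm 2.57 tilt/yaw 0.0001 [-8.e-04  3.e-04 -1.e+00]
```

```bash
python3 -m crank '[[0,0,1.6,0,0,0,0.6],[0,0,0,0,0,0,0.6],[0,0,0.7,0,0,0,0.6],[0,0,0,0,0,0,0.6]]' | sed -n '2p;4p'
for k in 1 2 3; do python3 -m crank '[[0,0,0.12,0,0,0,0.6],[0,0,0,0,0,0,0.6]]' | sed -n '2p;4p'; done;python3 -c "
from h import *
to(rk(.0105,-.0413,.144))"
```

```text
position: [0.6489, 0.007, 0.1457]
ft_force: [0.3, 0.1, -0.7]
position: [0.6494, 0.0069, 0.1451]
ft_force: [0.5, -0.1, -0.7]
position: [0.6494, 0.0069, 0.1441]
ft_force: [-1.0, 0.2, 1.2]
position: [0.6495, 0.0069, 0.1438]
ft_force: [-2.7, 1.3, 6.1]
shift cm [-0.04 -0.05 -0.02] norm 0.07 tilt/yaw -0.0002 [ 8.e-04 -1.e-04 -1.e+00]
```

```bash
python3 -m crank '[[0,0,0,0,0,0,0],[0,0,0,0,0,0,0],[0,0,0,0,0,0,0],[0,0,-5,0,0,0,0],[-2,0,-5,0,0,0,0]]' | sed -n '2p;5p'
python3 -c "
from h import *
im,I=shot('w13');reds(I,im,.085)
print('expected',rk(.01,-.04,.085))"
python3 -m crank '[[-1.7,-4.5,0,0,0,0,0],[-1.7,-4.5,0,0,0,0,0],[-1.7,-4.5,1,0,0,0,0],[-1.7,-4.5,2,0,0,0,0],[0,0,0,0,0,0,0]]' | sed -n '2p'
python3 -c "
from h import *
im,I=shot('w14');reds(I,im);to((.4625,-.055,.079))"
```

```text
position: [0.647, -0.0121, 0.2426]
grip_width: 0.0868
red [256.1, 67.0] [216, 24, 82, 87, 5538] [0.6564 0.0866 0.085 ]
red [256.3, 174.2] [220, 138, 74, 73, 3872] [0.6492 0.0075 0.085 ]
red [91.3, 233.7] [60, 213, 58, 52, 1672] [ 0.5066 -0.0307  0.085 ]
expected [0.64864024 0.00792872 0.085     ]
position: [0.4565, -0.0627, 0.2111]
red [503.3, 90.1] [492, 52, 20, 74, 1044] [0.667  0.0009 0.021 ]
red [262.7, 185.7] [231, 154, 65, 64, 3150] [ 0.4616 -0.0618  0.021 ]
shift cm [ 0.86  0.2  13.31] norm 13.34 tilt/yaw 0.0018 [-0.0024  0.001  -1.    ]
```

```bash
python3 -m crank '[[0.1,0,5.5,0,0,0,0],[0,0,5,0,0,0,0],[0,0,2.8,0,0,0,0],[0,0,0,0,0,0,0.6],[0,0,0,0,0,0,0.6]]' 15 | sed -n '2p;4p'
python3 -m crank '[[0,0,0,0,0,0,0.6],[0,0,0,0,0,0,0.6],[0,0,0,0,0,0,0.6],[0,0,0,0,0,0,0.6]]' | sed -n '2p;4,6p'
python3 -c "
from h import *
shot('w15');held('w15');to(rk(.0105,-.12,.142))"
```

```text
position: [0.4633, -0.0628, 0.0803]
ft_force: [0.1, -0.1, 0.3]
position: [0.4627, -0.0628, 0.0809]
ft_force: [-0.0, 1.2, 7.3]
grip_width: 0.0593
grip_force: 15.0
198 edge centre offset along tool x mm 2.1
198 edge centre offset along tool x mm -0.5
304 edge centre offset along tool x mm 2.4
shift cm [ 0.81 17.9  -6.06] norm 18.92 tilt/yaw 0.0001 [ 0.003  -0.0011 -1.    ]
```

```bash
python3 -m crank '[[0,0,-4,0,0,0,0.6],[0,0,-6,0,0,0,0.6],[0,0,-2,0,0,0,0.6],[0,5,0,0,0,0,0.6],[0,5,0,0,0,0,0.6]]' | sed -n '2p;5p'
python3 -m crank '[[0,5,0,0,0,0,0.6],[0,2.9,0,0,0,0,0.6],[0.67,0,3,0,0,0,0.6],[0,0,0,0,0,0,0.6],[0,0,0,0,0,0,0.6]]' | sed -n '2p;4p'
python3 -c "
from h import *
to(rk(.0105,-.1214,.144))"
```

```text
position: [0.5622, -0.0722, 0.201]
grip_width: 0.0592
position: [0.6403, -0.073, 0.1701]
ft_force: [0.8, -0.1, -1.3]
shift cm [-0.    0.11  2.61] norm 2.61 tilt/yaw -0.0 [-3.e-04 -1.e-04 -1.e+00]
```

```bash
python3 -m crank '[[0,0.08,1.6,0,0,0,0.6],[0,0,0,0,0,0,0.6],[0,0,0.7,0,0,0,0.6],[0,0,0,0,0,0,0.6]]' | sed -n '2p;4p'
for k in 1 2 3; do python3 -m crank '[[0,0,0.12,0,0,0,0.6],[0,0,0,0,0,0,0.6]]' | sed -n '2p;4p'; done;python3 -c "
from h import *
to(rk(.0105,-.1214,.144))"
```

```text
position: [0.6411, -0.073, 0.1461]
ft_force: [0.3, 0.5, 0.5]
position: [0.6415, -0.073, 0.1455]
ft_force: [1.0, -0.8, 0.4]
position: [0.6416, -0.073, 0.1445]
ft_force: [0.5, -0.6, 1.0]
position: [0.6417, -0.073, 0.1442]
ft_force: [-2.0, 1.4, 5.2]
shift cm [-0.02 -0.03  0.02] norm 0.04 tilt/yaw -0.0001 [ 1.e-03 -2.e-04 -1.e+00]
```

```bash
python3 -m crank '[[0,0,0,0,0,0,0],[0,0,0,0,0,0,0],[0,0,0,0,0,0,0],[0,0,-5,0,0,0,0],[-2,0,-5,0,0,0,0]]' | sed -n '2p;5p'
python3 -c "
from h import *
im,I=shot('w16');reds(I,im,.085)
print('expected',rk(.01,-.12,.085))"
python3 -m crank '[[-4.9,-1.75,-1.2,0,0,0,0],[-4.9,-1.75,-1.2,0,0,0,0],[-4.9,-1.75,-1.2,0,0,0,0],[-4.9,-1.75,-1.2,0,0,0,0],[-4.9,-1.75,-1.2,0,0,0,0]]' | sed -n '1,2p'
python3 -m crank '[[0,0,0,0,0,0,0],[0,0,0,0,0,0,0]]' | sed -n '2p'
python3 -c "
from h import *
im,I=shot('w17')
for nm,lo,hi,z in(('blue',(100,120,40),(130,255,255),.07),('green',(45,80,40),(85,255,255),.001)):
  for c,s in blobs(im,lo,hi,60):print(nm,c,s,onz('',c,z,I).round(4))"
```

```text
position: [0.6391, -0.0919, 0.243]
grip_width: 0.0868
red [256.9, 67.1] [217, 24, 81, 87, 5507] [0.649  0.0068 0.085 ]
red [257.1, 173.8] [221, 138, 73, 72, 3883] [ 0.6419 -0.0721  0.085 ]
expected [ 0.64101185 -0.07170675  0.085     ]
time: 28.95
position: [0.5282, -0.3299, 0.3031]
position: [0.5288, -0.3282, 0.3025]
blue [251.2, 167.9] [240, 163, 22, 16, 157] [ 0.5252 -0.3194  0.07  ]
green [250.2, 162.7] [209, 127, 90, 88, 3021] [ 0.5222 -0.3278  0.001 ]
```

View pics/w17.png

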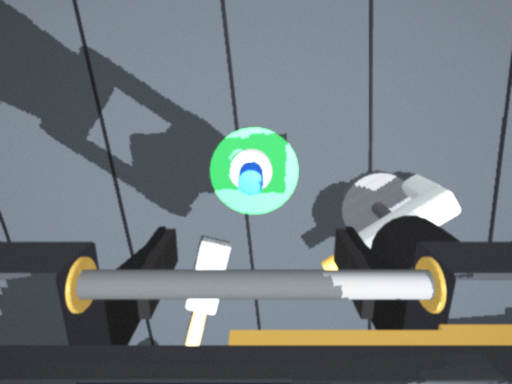

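Press stands on the mat, its foot at (251,171) and handle top at about (251,182). The gun nozzle is near (330,264) and the brush tip near (214,245).

```bash
python3 -c "
from h import *
d=np.load('w17.npz');I={'intrinsics':d['K'],'pose':d['pose']}
f=lambda p,z:print(p,z,onz('',p,z,I).round(4))
f((251,182),.07);f((251,170),.02);f((254,170.5),.001)
for z in(.1,.13,.16):f((330,264),z)
f((375,230),.2);f((214,243),.01);f((380,205),0)
to((.525,-.33,.097))
print(onz('side',(197,288),.15),onz('side',(197,288),.1))"
```

```text
(251, 182) 0.07 [ 0.5235 -0.3343  0.07  ]
(251, 170) 0.02 [ 0.5229 -0.3329  0.02  ]
(254, 170.5) 0.001 [ 0.5259 -0.3381  0.001 ]
(330, 264) 0.1 [ 0.5961 -0.42    0.1   ]
(330, 264) 0.13 [ 0.5901 -0.4025  0.13  ]
(330, 264) 0.16 [ 0.584  -0.3851  0.16  ]
(375, 230) 0.2 [ 0.6058 -0.3398  0.2   ]
(214, 243) 0.01 [ 0.4648 -0.4273  0.01  ]
(380, 205) 0 [ 0.683  -0.3992  0.    ]
shift cm [-0.32 -0.36 20.54] norm 20.54 tilt/yaw -0.0005 [-8.0e-04  1.5e-03 -1.0e+00]
[ 0.65411308 -0.4820476   0.15      ] [ 0.6216783  -0.45625286  0.1       ]
```

```bash
python3 -m crank '[[0,0,0,0,0,-0.18,0.3],[0,0,0,0,0,-0.18,0.3],[0,0,0,0,0,0,0.3],[0,0,0,0,0,0,0.3]]' | sed -n '2,3p'
python3 -c "
from h import *
to((.5235,-.334,.095))"
```

```text
position: [0.5295, -0.3274, 0.3027]
tool_rot: [0.608, 0.794, 0.0, -0.0]
shift cm [-0.49 -0.74 20.77] norm 20.79 tilt/yaw -0.3513 [-4.e-04  5.e-04 -1.e+00]
```

```bash
python3 -m crank '[[-0.5,-0.75,4,0,0,0,0.3],[0,0,5,0,0,0,0.3],[0,0,2,0,0,0,0.3],[0,0,0,0,0,0,0.3],[0,0,0,0,0,0,0.3]]' | sed -n '2,4p'
python3 -c "
from h import *
to((.5235,-.334,.095))
im,I=shot('w18')
for nm,lo,hi,z in(('blue',(95,80,40),(130,255,255),.07),):
  for c,s in blobs(im,lo,hi,60):print(nm,c,s,onz('',c,z,I).round(4))"
```

```text
position: [0.5239, -0.3356, 0.194]
tool_rot: [0.608, 0.794, -0.0, 0.001]
ft_force: [-1.0, 0.2, 1.1]
shift cm [ 0.18 -0.    9.9 ] norm 9.91 tilt/yaw -0.3518 [ 0.0015 -0.0014 -1.    ]
blue [204.2, 214.9] [181, 190, 44, 54, 1509] [ 0.4897 -0.3473  0.07  ]
```

View pics/w18.png

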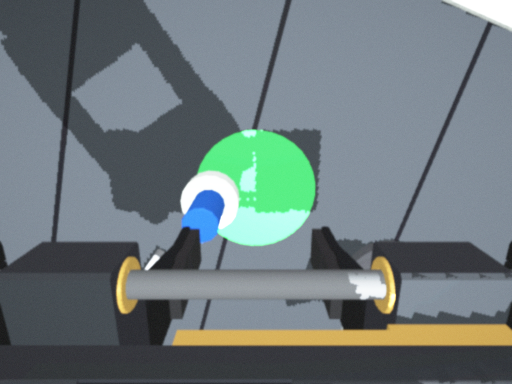

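The press has been knocked: its foot is now at about (210,202) and its handle top at about (200,229), left of the mat's centre. I re-target it.

```bash
python3 -c "
from h import *
d=np.load('w18.npz');I={'intrinsics':d['K'],'pose':d['pose']}
f=lambda p,z:print(p,z,onz('',p,z,I).round(4))
f((200,228),.07);f((210,201),.02);f((256,187),.001)
w=onz('',(200,228),.07,I)*.5+onz('',(210,201),.02,I)*.5; w[2]=.095;to(w)"
```

```text
(200, 228) 0.07 [ 0.489  -0.3579  0.07  ]
(210, 201) 0.02 [ 0.4886 -0.354   0.02  ]
(256, 187) 0.001 [ 0.5252 -0.3367  0.001 ]
shift cm [-1.01 -3.94  9.94] norm 10.74 tilt/yaw -0.352 [ 0.0021 -0.002  -1.    ]
```

```bash
python3 -m crank '[[-1,-3.95,0,0,0,0,0.3],[0,0,0,0,0,0,0.3],[0,0,0,0,0,0,0.3]]' | sed -n '2p'
python3 -c "
from h import *
to((.4888,-.356,.095))
im,I=shot('w19')
for nm,lo,hi,z in(('blue',(95,80,40),(130,255,255),.07),):
  for c,s in blobs(im,lo,hi,60):print(nm,c,s,onz('',(c[0],s[1]+s[3]-13),z,I).round(4))"
```

```text
position: [0.4883, -0.3557, 0.1943]
shift cm [-0.02  0.02  9.93] norm 9.93 tilt/yaw -0.3515 [ 0.0022 -0.0016 -1.    ]
blue [251.6, 202.2] [235, 178, 39, 53, 1188] [ 0.4874 -0.361   0.07  ]
```

```bash
python3 -m crank '[[-0.2,0,5,0,0,0,0.3],[0,0,4.8,0,0,0,0.3],[0,0,0,0,0,0,0.3],[0,0,0,0,0,0,0.8],[0,0,0,0,0,0,0.8]]' 45| sed -n '2p;4p'
python3 -m crank '[[0,0,0,0,0,0,0.8],[0,0,0,0,0,0,0.8],[0,0,0,0,0,0,0.8],[0,0,0,0,0,0,0.8]]' | sed -n '2p;4,6p'
python3 -m crank '[[0,0,-2,0,0,0,0.8],[0,0,-5,0,0,0,0.8],[0,0,-5,0,0,0,0.8],[0,0,0,0,0,0.18,0.8],[0,0,0,0,0,0.18,0.8]]' | sed -n '1,6p'
python3 -m crank '[[0,0,0,0,0,0,0.8],[0,0,0,0,0,0,0.8]]' | sed -n '2,3p'
python3 -c "
from h import *
im,I=shot('w20');p=robot.get_obs()['position']
h=cv2.cvtColor(im,cv2.COLOR_RGB2HSV)
cv2.imwrite('pics/w20c.png',cv2.resize(im[130:384,120:400],None,fx=2,fy=2)[:,:,::-1])
to(rk(.01,-.12,.20))"
```

```text
position: [0.4895, -0.3581, 0.0974]
ft_force: [1.1, 0.4, -0.2]
position: [0.4884, -0.3575, 0.0961]
ft_force: [0.1, 1.0, 6.1]
grip_width: 0.0272
grip_force: 45.0
time: 32.6
position: [0.4878, -0.3568, 0.2153]
tool_rot: [0.742, 0.67, 0.0, -0.0]
ft_force: [-1.0, -0.1, -3.6]
grip_width: 0.0273
grip_force: 45.0
position: [0.4878, -0.3569, 0.2143]
tool_rot: [0.739, 0.673, -0.0, -0.001]
shift cm [29.83 12.58  1.46] norm 32.41 tilt/yaw -0.002 [-9.e-04  9.e-04 -1.e+00]
```

View pics/w20c.png

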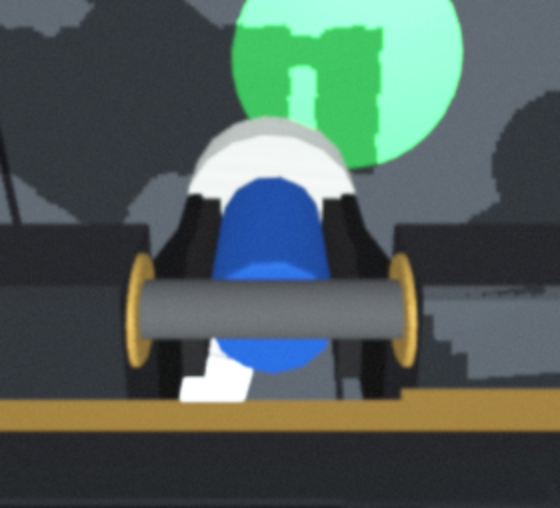

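The tool is held upright, with its foot's front edge at image row 197 and the handle top circle at rows 261-316. I work out the offset.

```bash
python3 -c "
from h import *
d=np.load('w20.npz');I={'intrinsics':d['K'],'pose':d['pose']};p=robot.get_obs()['position']
for (q,dz,off) in(((255.5,197),.076,-25),((255.5,289),.026,0),((255.5,188),.096,-25)):
  w=onz('',q,p[2]-dz,I)-p;print((w@RY*1000+off).round(1),(w@RX*1000).round(1))
to(rk(.01,-.12,.20))"
```

```text
1.7 -0.1
2.3 0.0
1.1 -0.1
shift cm [29.83 12.58  1.46] norm 32.41 tilt/yaw -0.002 [-9.e-04  9.e-04 -1.e+00]
```

```bash
python3 -m crank '[[4.95,2.1,0,0,0,0,0.8],[4.95,2.1,0,0,0,0,0.8],[4.95,2.1,0,0,0,0,0.8],[4.95,2.1,0,0,0,0,0.8],[4.95,2.1,0,0,0,0,0.8]]' | sed -n '2p;5p'
python3 -m crank '[[4.95,2.1,0,0,0,0,0.8],[0,0,2,0,0,0,0.8],[0,0,0,0,0,0,0.8],[0,0,0,0,0,0,0.8]]' | sed -n '2p;5p'
python3 -c "
from h import *
to(rk(.0105,-.1217,.185))
shot('w21')"
```

```text
position: [0.6169, -0.1193, 0.2147]
grip_width: 0.0274
position: [0.6418, -0.0741, 0.195]
grip_width: 0.0273
shift cm [ 0.06 -0.05  1.  ] norm 1.01 tilt/yaw 0.0002 [-4.e-04 -0.e+00 -1.e+00]
```

```bash
python3 -m crank '[[0,0,1,0,0,0,0.8],[0,0,0,0,0,0,0.8]]' | sed -n '2p;4p'
for k in 1 2 3 4; do python3 -m crank '[[0,0,0.25,0,0,0,0.8],[0,0,0,0,0,0,0.8]]' | sed -n '2p;4p'; done
```

```text
position: [0.6411, -0.074, 0.1843]
ft_force: [-0.2, 0.3, -2.5]
position: [0.6418, -0.0736, 0.1824]
ft_force: [-0.8, 0.0, -2.7]
position: [0.6422, -0.0736, 0.1804]
ft_force: [0.8, -1.1, -0.1]
position: [0.6424, -0.0736, 0.1798]
ft_force: [-1.7, 1.4, 8.9]
position: [0.6426, -0.0737, 0.1759]
ft_force: [0.3, -1.0, -2.3]
```

```bash
for k in 1 2 3 4; do python3 -m crank '[[0,0,0.2,0,0,0,0.8],[0,0,0,0,0,0,0.8]]' | sed -n '2p;4p'; done
```

```text
position: [0.6414, -0.0734, 0.1722]
ft_force: [-0.0, 0.2, -3.3]
position: [0.6415, -0.0734, 0.1721]
ft_force: [-3.1, 1.1, 5.7]
position: [0.6415, -0.0734, 0.172]
ft_force: [-5.6, 1.2, 15.0]
position: [0.6416, -0.0733, 0.172]
ft_force: [-8.3, 1.2, 23.2]
```

Snapped home: z 0.172, as expected, holding 23 N. Now pots 2 to 4 the same way.

```bash
python3 -m crank '[[0,0,-2.5,0,0,0,0.8],[4,0,0,0,0,0,0.8],[4,0,0,0,0,0,0.8],[0,0,0,0,0,0,0.8],[0,0,0,0,0,0,0.8]]' | sed -n '2p'
python3 -c "
from h import *
to(rk(.0105,-.0417,.182))"
```

```text
position: [0.6493, 0.0061, 0.1915]
shift cm [ 0.01 -0.04  0.95] norm 0.95 tilt/yaw -0.0009 [-8.e-04 -5.e-04 -1.e+00]
```

```bash
python3 -m crank '[[0,-0.03,0.9,0,0,0,0.8],[0,0,0,0,0,0,0.8]]' | sed -n '2p;4p'
for k in 1 2 3 4 5 6 7; do python3 -m crank '[[0,0,0.2,0,0,0,0.8],[0,0,0,0,0,0,0.8]]' | sed -n '2p;4p'; done
```

```text
position: [0.6484, 0.0052, 0.1817]
ft_force: [-0.0, -0.3, -3.3]
position: [0.6492, 0.0057, 0.1809]
ft_force: [-0.0, 0.4, -4.0]
position: [0.6495, 0.006, 0.1801]
ft_force: [-1.0, -0.4, 3.4]
position: [0.6499, 0.006, 0.1794]
ft_force: [-2.1, -0.3, 8.4]
position: [0.6497, 0.0061, 0.1756]
ft_force: [0.7, -0.7, -3.1]
position: [0.6489, 0.0063, 0.1722]
ft_force: [0.4, 0.0, -3.8]
position: [0.6489, 0.0063, 0.1721]
ft_force: [-2.7, 1.9, 6.0]
position: [0.649, 0.0063, 0.172]
ft_force: [-6.1, 0.6, 14.9]
```

```bash
python3 -m crank '[[0,0,0.2,0,0,0,0.8],[0,0,0,0,0,0,0.8],[0,0,-2.5,0,0,0,0.8],[4,0,0,0,0,0,0.8],[4,0,0,0,0,0,0.8]]' | sed -n '2p'
python3 -m crank '[[0,0,0,0,0,0,0.8],[0,0,0.9,0,0,0,0.8],[0,0,0,0,0,0,0.8]]' | sed -n '2p;4p'
python3 -c "
from h import *
to(rk(.0105,.0383,.182))"
for k in 1 2 3 4 5 6 7; do python3 -m crank '[[0,0,0.2,0,0,0,0.8],[0,0,0,0,0,0,0.8]]' | sed -n '2p;4p'; done
```

```text
position: [0.657, 0.086, 0.192]
position: [0.6561, 0.0847, 0.1815]
ft_force: [0.3, 0.0, -2.5]
shift cm [ 0.11  0.04 -0.05] norm 0.13 tilt/yaw 0.0011 [-3.e-03 -2.e-04 -1.e+00]
position: [0.6569, 0.085, 0.1809]
ft_force: [0.8, -0.4, -2.1]
position: [0.6571, 0.0854, 0.1801]
ft_force: [-2.0, -1.5, 3.4]
position: [0.6576, 0.0854, 0.1793]
ft_force: [-2.0, -1.8, 8.4]
position: [0.6577, 0.0858, 0.1759]
ft_force: [0.3, 0.6, -3.1]
position: [0.6564, 0.0859, 0.1722]
ft_force: [1.8, -0.0, -2.3]
position: [0.6565, 0.0859, 0.1721]
ft_force: [-3.3, 0.1, 5.2]
position: [0.6566, 0.086, 0.172]
ft_force: [-5.4, 0.4, 14.8]
```

```bash
python3 -m crank '[[0,0,0.2,0,0,0,0.8],[0,0,0,0,0,0,0.8],[0,0,-2.5,0,0,0,0.8],[4,0,0,0,0,0,0.8],[4,0,0,0,0,0,0.8]]' | sed -n '2p'
python3 -m crank '[[0,0,0,0,0,0,0.8],[0,0,0.9,0,0,0,0.8],[0,0,0,0,0,0,0.8]]' | sed -n '2p;4p'
python3 -c "
from h import *
to(rk(.0105,.1183,.182))"
for k in 1 2 3 4 5 6 7 8; do python3 -m crank '[[0,0,0.2,0,0,0,0.8],[0,0,0,0,0,0,0.8]]' | sed -n '2p;4p'; done
```

```text
position: [0.6646, 0.1657, 0.192]
position: [0.6636, 0.1643, 0.1813]
ft_force: [-0.1, 0.1, -3.3]
shift cm [ 0.13  0.05 -0.07] norm 0.15 tilt/yaw 0.0011 [-3.4e-03 -6.0e-04 -1.0e+00]
position: [0.6646, 0.1646, 0.1809]
ft_force: [-0.0, 0.4, -2.8]
position: [0.6648, 0.165, 0.1803]
ft_force: [-2.2, -1.1, 3.5]
position: [0.6653, 0.1652, 0.179]
ft_force: [-1.4, -2.4, 6.3]
position: [0.6644, 0.1655, 0.1747]
ft_force: [-0.1, -0.1, -3.9]
position: [0.6641, 0.1655, 0.1722]
ft_force: [0.2, 0.0, -2.1]
position: [0.6642, 0.1655, 0.1721]
ft_force: [-2.3, -0.3, 4.0]
position: [0.6643, 0.1655, 0.172]
ft_force: [-4.4, -0.7, 12.4]
position: [0.6643, 0.1655, 0.172]
ft_force: [-8.5, -1.0, 20.8]
```

All four lids are home. Next I return the tool to its mat.

```bash
python3 -m crank '[[0,0,-3,0,0,0,0.8],[0,0,-4,0,0,0,0.8],[-5.7,-1,0,0,0,0,0.8],[-5.7,-1,0,0,0,0,0.8],[-5.7,-1,0,0,0,0,0.8]]' | sed -n '2p'
python3 -m crank '[[-5.7,-1,0,0,0,0,0.8],[-5.7,-1,0,0,0,0,0.8],[-5.7,-1,0,0,0,0,0.8],[-5.7,-1,0,0,0,-0.18,0.8],[-5.7,0,0,0,0,-0.18,0.8]]' | sed -n '2p'
python3 -m crank '[[0,0,0,0,0,0,0.8],[0,0,0,0,0,0,0.8]]' | sed -n '2p'
python3 -c "
from h import *
R=Ro.from_quat(robot.get_obs()['tool_rot']).as_matrix()
im,I=shot('w22')
for c,s in blobs(im,(45,80,40),(85,255,255),60):print('green',c,s,onz('',(s[0]+s[2]/2,s[1]+s[3]/2),.001,I).round(4))
to(np.array((.5255,-.337,.0965))-.0017*R[:,0])"
```

```text
position: [0.6178, -0.0033, 0.2367]
position: [0.5599, -0.2831, 0.2364]
position: [0.5611, -0.2816, 0.2362]
green [195.9, 205.3] [158, 167, 92, 94, 4750] [ 0.5187 -0.3374  0.001 ]
shift cm [-4.7  -4.89 13.98] norm 15.54 tilt/yaw -0.3517 [-0.0015  0.0017 -1.    ]
```

```bash
python3 -m crank '[[-4.7,-2.5,0,0,0,0,0.8],[0,-2.5,3,0,0,0,0.8],[0,0,5,0,0,0,0.8],[0,0,4.5,0,0,0,0.8],[0,0,0,0,0,0,0.8]]' | sed -n '2,4p'
python3 -m crank '[[0,0,0.7,0,0,0,0.8],[0,0,0,0,0,0,0.8],[0,0,0,0,0,0,0.8]]' | sed -n '2p;4p'
python3 -c "
from h import *
to((.525,-.337,.0965))"
```

```text
position: [0.5237, -0.3366, 0.1084]
tool_rot: [0.607, 0.795, 0.001, -0.005]
ft_force: [0.8, 0.9, -2.4]
position: [0.5264, -0.3407, 0.1068]
ft_force: [0.1, -0.4, -2.3]
shift cm [ 0.4  -0.04  1.03] norm 1.1 tilt/yaw -0.3524 [ 0.0023 -0.0022 -1.    ]
```

```bash
python3 -m crank '[[0.3,0,0.8,0,0,0,0.8],[0,0,0,0,0,0,0.8]]' | sed -n '2p;4p'
for k in 1 2 3; do python3 -m crank '[[0,0,0.1,0,0,0,0.8],[0,0,0,0,0,0,0.8]]' | sed -n '2p;4p'; done
```

```text
position: [0.5242, -0.3367, 0.0965]
ft_force: [0.7, 0.6, -2.8]
position: [0.5248, -0.3374, 0.0962]
ft_force: [-0.5, 0.4, -1.3]
position: [0.5248, -0.3374, 0.0961]
ft_force: [-1.5, 1.1, 5.3]
position: [0.5248, -0.3373, 0.096]
ft_force: [-3.0, 1.8, 11.1]
```

```bash
python3 -m crank '[[0,0,-0.15,0,0,0,0.8],[0,0,0,0,0,0,0.3],[0,0,0,0,0,0,0.3],[0,0,0,0,0,0,0.3],[0,0,0,0,0,0,0.3]]' | sed -n '2p;4,5p'
python3 -m crank '[[0,0,-3,0,0,0,0.3],[0,0,-5,0,0,0,0.3],[0,0,-5,0,0,0,0.3],[0,0,0,0,0,0.18,0.3],[0,0,0,0,0,0.18,0.3]]' | sed -n '2p'
python3 -c "
from h import *
to(rk(-.065,.164,.22)); shot('w23')"
```

```text
position: [0.5249, -0.3375, 0.0954]
ft_force: [0.9, -0.6, -0.3]
grip_width: 0.0572
position: [0.525, -0.3375, 0.2267]
shift cm [55.98  1.16  0.61] norm 55.99 tilt/yaw 0.0061 [ 0.0016 -0.0014 -1.    ]
```

View pics/w23.png

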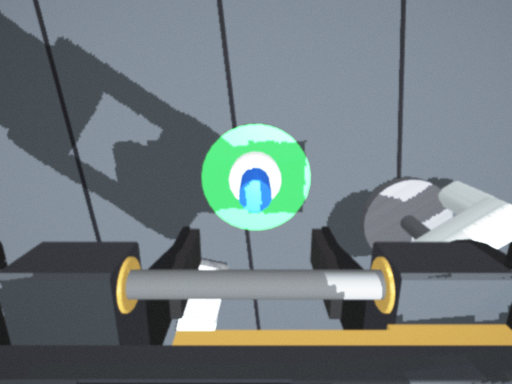

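The tool stands upright at the centre of the mat (256,178), and the gun and brush are where they were. Now the lock.

```bash
python3 -m crank '[[5.6,0.1,0,0,0,0,0.3],[5.6,0.1,0,0,0,0,0.3],[5.6,0.1,0,0,0,0,0.3],[5.6,0.1,0,0,0,0,0.4],[5.6,0.1,0,0,0,0,0.4]]' | sed -n '2p'
python3 -m crank '[[5.6,0.1,0,0,0,0,0.4],[5.6,0.1,0,0,0,0,0.4],[5.6,0.1,0,0,0,0,0.4],[5.6,0.1,0,0,0,0,0.4],[5.6,0.1,0,0,0,0,0.4]]' | sed -n '2p'
python3 -m crank '[[0,0,0,0,0,0,0.4],[0,0,0,0,0,0,0.4]]' | sed -n '2p'
python3 -c "
from h import *
to(rk(-.065,.164,.138));im,I=shot('w24')
d=onz('',(255,200),.1,I)
h=cv2.cvtColor(im,cv2.COLOR_RGB2HSV)
m=((h[...,2]<45)*255).astype(np.uint8);m[:150]=0;m[262:]=0;m[:,:215]=0;m[:,300:]=0
n,l,s,c=cv2.connectedComponentsWithStats(m)
for k in range(1,n):
  if s[k,4]>80:
    b=s[k];print(b);
    for q in((b[0],b[1]+b[3]),(b[0]+b[2],b[1]+b[3])):
      w=onz('',q,.1,I)-O;print((w@RX).round(4),(w@RY).round(4))"
```

```text
position: [0.5566, -0.0575, 0.2255]
position: [0.5883, 0.2209, 0.2254]
position: [0.5879, 0.219, 0.2251]
shift cm [-0.02  0.57  8.71] norm 8.73 tilt/yaw -0.002 [-1.1e-03 -8.0e-04 -1.0e+00]
[ 215  150   26  112 2482]
-0.1009 0.1239
-0.0814 0.124
[ 249  176   26   52 1166]
-0.0753 0.1515
-0.0565 0.1516
```

```bash
python3 -m crank '[[0,0.5,4.5,0,0,0,0.4],[0,0,4.2,0,0,0,0.4],[0,0,0,0,0,0,0.4],[0,0,0,0,0,0,0.9],[0,0,0,0,0,0,0.9]]' 30 | sed -n '2p;4p'
python3 -m crank '[[0,0,0,0,0,0,0.9],[0,0,0,0,0,0,0.9],[0,0,0,0,0,0,0.9]]'| sed -n '2p;4,6p'
python3 -m crank '[[0.8,0,0,0,0,0,0.9],[0.8,0,0,0,0,0,0.9],[0.8,0,0,0,0,0,0.9],[0.8,0,0,0,0,0,0.9],[0.4,0,0,0,0,0,0.9]]'| sed -n '2p;4,6p'
python3 -m crank '[[0.2,0,0,0,0,0,0.9],[0.1,0,0,0,0,0,0.9],[0,0,0,0,0,0,0.9]]'| sed -n '2p;4,6p'
python3 -c "
from h import *
o=robot.get_obs()['position']-O;print(o@RX,o@RY)"
```

```text
position: [0.5947, 0.2184, 0.1408]
ft_force: [-0.4, -1.0, 0.5]
position: [0.593, 0.2188, 0.1393]
ft_force: [-3.0, 0.0, 4.3]
grip_width: 0.0178
grip_force: 30.0
position: [0.5962, 0.2542, 0.1393]
ft_force: [-3.1, -3.0, 6.7]
grip_width: 0.0179
grip_force: 30.0
position: [0.5965, 0.2571, 0.1393]
ft_force: [-2.4, -2.3, 6.7]
grip_width: 0.0177
grip_force: 30.0
-0.06565158253892076 0.20302919138181136
```

```bash
for k in 1 2 3; do python3 -m crank '[[0.2,0,0,0,0,0,0.9],[0.1,0,0,0,0,0,0.9],[0,0,0,0,0,0,0.9]]' | sed -n '2p;4p'; done
```

```text
position: [0.5967, 0.259, 0.1393]
ft_force: [-2.7, -5.3, 7.8]
position: [0.5968, 0.2594, 0.1393]
ft_force: [-4.4, -13.0, 9.8]
position: [0.5969, 0.2599, 0.1392]
ft_force: [-3.8, -19.8, 9.9]
```

```bash
python3 -m crank '[[-0.4,0,0,0,0,0,0.9],[0,0,0,0,0,0,0.4],[0,0,0,0,0,0,0.4],[0,0,0,0,0,0,0.4],[0,0,0,0,0,0,0.4]]' | sed -n '2p;4,5p'
python3 -m crank '[[0,0,-5,0,0,0,0.4],[0,0,-5,0,0,0,0.4],[-4,0,-4,0,0,0,0.4],[-4,0,-3,0,0,0,0.4],[0,0,0,0,0,0,0.4]]' | sed -n '1,2p'
python3 -c "
from h import *
im,I=shot('w25')
h=cv2.cvtColor(im,cv2.COLOR_RGB2HSV);m=cv2.inRange(h,(20,140,80),(34,255,255))
m[:,330:]=0
n,l,s,c=cv2.connectedComponentsWithStats(m)
for k in range(1,n):
  if s[k,4]>60:
    for q in((s[k,0]+s[k,2],s[k,1]),):
      w=onz('',q,.0825,I)-O;print('yel',s[k],(w@RX).round(4),(w@RY).round(4))
reds(I,im,.076)
P=np.linalg.inv(I['pose']);K=np.array(I['intrinsics'])
for y in(.12,.04): # expected tab end pixel when locked, and grip edge
  for nm,w in(('tabend',rk(-.01,y,.0825)),('grip near edge',rk(-.065,.192,.1))):
    c=P@np.append(w,1);print(nm,y,(K@(c[:3]/c[2]))[:2].round(1))
m2=((h[...,2]<50)*255).astype(np.uint8);m2[250:]=0
n,l,s,c=cv2.connectedComponentsWithStats(m2)
print([s[k].tolist() for k in range(1,n) if 300<s[k,4]<4000])
for nn in('scene','side'):
  im=cams.camera(nn)
  for c,s in blobs(im,(105,150,60),(130,255,255)):
    if s[4]<400: print(nn,'blue',c,onz(nn,c,.05).round(3))
"
```

```text
position: [0.5974, 0.2629, 0.1383]
ft_force: [-0.3, -0.4, 0.1]
grip_width: 0.0482
time: 55.48
position: [0.5911, 0.181, 0.3117]
yel [245  62  14  24 300] -0.0587 0.2358
yel [ 246  114   60  157 2380] -0.0132 0.1888
yel [134 267   6  42 101] -0.1909 0.0239
yel [249 299  52  33 600] -0.0103 -0.0186
red [325.4, 180.8] [297, 154, 55, 55, 2294] [0.6649 0.1673 0.076 ]
red [63.3, 224.0] [48, 209, 32, 31, 567] [0.3796 0.1473 0.076 ]
red [335.1, 240.3] [320, 226, 27, 35, 462] [0.6731 0.098  0.076 ]
red [299.9, 242.5] [295, 234, 10, 15, 98] [0.6341 0.0993 0.076 ]
red [300.8, 263.1] [296, 259, 10, 11, 60] [0.6336 0.0736 0.076 ]
red [310.5, 316.6] [293, 299, 40, 32, 719] [0.641  0.0009 0.076 ]
tabend 0.12 [306.3 182.7]
grip near edge 0.12 [252.4 111.7]
tabend 0.04 [303.3 253. ]
grip near edge 0.04 [252.4 111.7]
[[243, 86, 17, 28, 428], [303, 226, 30, 24, 482]]
scene blue [194.3, 156.4] [ 0.525 -0.336  0.05 ]
side blue [224.7, 63.4] [-0.253  0.614  0.05 ]
side blue [203.1, 254.5] [ 0.523 -0.34   0.05 ]
```

Holding the lock at its stop until release, the stroke between the two stops was 40 mm plus compliance. The press stands on the mat, the lids are under the tabs, and the arm is clear, so I hand in.

```bash
python3 -c "
from rig import ticket
print(ticket.hand_in())"
```

```text
the job is handed in; nothing more can be done
None
```

Handed in at about 56 s of arm time: all four lids were pressed home with the seating tool, the lock was pushed back against its locked stop over them, and the tool stands upright on its mat; I saw no sign that the gun or brush moved, but I didn't re-check them or the can at the end.

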